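# Lay out the market stall's gift tray

## Robot

A 6-joint arm with a two-finger parallel gripper is mounted at the origin on the work surface. World frame = base frame: x ahead of the robot, y to its left, z up, the work surface at z = 0. Lengths are in m, angles in rad, forces in N, time in s.
With the tool pointing down it reaches from about 0.35 to 0.775 m from the base axis. Payload 7.3 kg.
Tool frame: the origin (TCP) lies at the very end of the fingers, on their centre line; the grasp point (between the pads) lies 19 mm behind it; z points along the fingers, y is the direction in which the jaws open and shut (so a half turn about z gives the same grasp; the last joint's range is limited). The gripper opens to 92 mm and grips with 3 to 60 N. Pads are 19 mm wide; open, the fingers measure 130 mm over their backs; the gripper's body (75 mm by 190 mm) begins 47 mm behind the grasp point.
Start: joints at [-1.406, 0.342, 1.524, -0, 1.275, -0.146], TCP at [0.161, -0.5, 0.227] pointing down, gripper open.
Joint ranges: [-2.53, 2.53], [-0.77, 2.02], [0.04, 2.7], [-1, 4.14], [0.28, 2.66], [-3.11, 3.11]. Speed limits (rad/s): [2.57, 2.57, 3.14, 3.14, 3.14, 3.14].

## Interface

Orientations are given as a 3x3 rotation matrix whose columns are the frame's x, y, z axes.
In Python, from plant import manip gives the robot as it stands.
- The arm moves only by the shell command python3 -m inch 'ROWS' [OPENING] [FORCE]. ROWS is JSON, a list of rows, each a list of 2 entries, a list of its own where there are three numbers: the shift along the tool's x, y, z in cm, then the turn, a rotation vector about the tool's x, y, z in rad. A call has 1 to 5 rows; each row is the pose to reach, as a shift and turn from the pose commanded when the call began, along the tool's axes at that moment; what a row does not reach only later rows make up. A row lasts 1/8 s, in which the tool goes at most 62.5 mm and 10.7 degrees, less where a joint would pass 70% of its speed; a pose out of reach is approached as far as the arm can. A call with a gripper value outside its range is refused whole. OPENING is the gripper command: -1 is shut, 1 is fully open, values between are in proportion, set as the call begins (- or left out, the last holds). The fingers move at their own pace and stop on an object; FORCE is the grip in N (left out, the last holds). Time passes only in rows, so rows that repeat a pose let the fingers close. It gives the time, the measured TCP pose, the force and the opening at its end, in the units of the state.
- manip.get_state(): the state, without advancing time (a new reading comes with each control period).
- manip.grab_frame(name): name is "scene" or "top" or "wrist"; returns the picture (384x512x3 uint8, red, green, blue); there is no depth.
- manip.camera_info(name): a dict with "K" (3x3 intrinsics, pixels), "k1" (the pictures are not rectified: a ray, as slopes to the right and down, at radius r is drawn at 1 + k1 r^2 times it, then the intrinsics apply), "R" (3x3) and "t" (3): a world point X has camera coordinates R X + t. Camera axes: x right, y down, z forward; pixel columns grow to the right and rows downward; lengths in m; the calibration is good to about 2 mm. A picture is of the moment at which its call begins: read the wrist's pose just before it. camera_info takes no time and is no camera call; for the wrist camera it gives the pose at the moment of the call.
- manip.sign_off(): hands the job in, once; it reports no verdict.
The state is a dict: "t": time; "joint_positions": joint angles; "dq": joint speeds; "joint_efforts": joint torques, N m; "position": TCP position; "eef_rot": TCP orientation; "ft_force": force on the tool from outside, world axes, zero at the start; "wrist_torque": the same for the moment, N m; "grip_width": finger opening in m.
Only numpy, scipy, OpenCV 4.12 (cv2) and the standard library are available. Lean on these libraries where they do the work, as an engineer would, in place of code of your own. Each camera call takes 0.05 s, during which the arm holds its last target.

## Task

Lay out the gift tray from the goods on the cork mat: the square leaf cake centred on the red stand and squared up with it, the black-rice tub in the middle of the blue dish, and the golden-rice tub on the tray floor midway between stand and dish, in line with them. Lay the long leaf roll flat on the tray directly behind the golden tub (on the side away from the robot), parallel to the row, with a gap of about 4 cm between them, and stand the red tin upright on the centre of the square cake. Leave everything upright and let go of, and do not disturb the bowl of plums or the tall jar.

Things in the scene. Friction and masses are not known exactly. Their poses are not given: they have to be found in the camera images.
- tray: Cream display tray with a low woven rim, fixed to the table. Origin: on its underside, at the middle of the front row, exactly midway between the red stand and the blue dish (floor top is 8 mm above the origin). Its x axis points to the back of the tray (away from the robot), y along the row, z up. The floor reaches from 74 mm in front of the origin to 149 mm behind it and 169 mm to either side; the rim stands 14 mm above the table.
- riser: Red square stand, 90 x 90 mm and 30 mm high, fixed on the tray 105 mm to one side of the middle of the row. Origin: centre of its underside (which rests on the tray floor); axes parallel to the tray's.
- dish: Round blue dish with a lighter blue inside, 96 mm across outside, 87 mm clear inside, inner floor 4 mm and rim 7 mm above its underside, fixed on the tray 105 mm to the other side of the middle of the row. Origin: centre of its underside (on the tray floor).
- cake_center (a point): Square leaf-wrapped cake, very dark green tied with a crossed straw-coloured lattice, a firm block 62 x 62 mm and 40 mm high, about 0.2 kg. Point at its centre, 20 mm above its underside; z up, x and y along its sides. It starts on the thin cork mat (3 mm thick) beside the tray, like the four other goods.
- dark_tub_center (a point): Round lidded tub of black rice: straight-sided cylinder 64 mm across, 56 mm high, near-black with a white rim, about 0.18 kg. Point at its centre, 28 mm above its underside; z up.
- pale_tub_center (a point): Round lidded tub of golden-beige rice: same shape as the dark tub (64 mm across, 56 mm high, white rim), about 0.18 kg. Point at its centre, 28 mm above its underside; z up.
- roll_center (a point): Long leaf-wrapped roll, lighter olive green with straw-coloured bands across it, a firm bar with a flat underside, 110 mm long, 44 mm wide, 40 mm high, about 0.2 kg. Point at its centre, 20 mm above its underside; y along its length, x across it, z up.
- tin_center (a point): Small round red tin with a brass-coloured lid and yellow top, a cylinder 44 mm across and 40 mm high, about 0.12 kg. Point at its centre, 20 mm above its underside; z up.
- plum_bowl_center (a point): Bystander: white bowl of plums, 84 mm across, about 64 mm high with the fruit, standing beyond the work. Point on its axis, 18 mm above its underside.
- jar_center (a point): Bystander: tall beige jar with a green lid, 94 mm across, 136 mm high, standing to the robot's left of the work. Point on its axis, 65 mm above its underside.
Mind the look-alikes: they are no part of the job. What is shaped like the part that bears dark_tub_center but purple is not meant.

How it is judged:
By the outcome, as a careful person would: the job done as asked, in the order asked, and still so for the second after the job is handed in, with the robot touching nothing.
It also fails if it takes over 144 s, if anything falls off the work surface, if the arm or the gripper's body presses on something with over 40 N, if the wrist force passes 120 N, or if a joint passes its speed limit or range.

## Working session

There is one attempt and no reset: what is moved stays moved. The work goes in short steps, Python scripts to look and compute and a shell command to move; the robot and the scene stay as the last step left them, time stands still between calls to the robot, and variables do not carry over. Pictures are saved under pics/ and viewed, and the job is handed in when it is done.

```bash
ls -la; mkdir -p pics
python3 - <<'E'
from plant import manip
import cv2
s=manip.get_state()
print(s)
for n in("scene","top","wrist"):
    print(n,manip.camera_info(n))
    im=manip.grab_frame(n); cv2.imwrite(f"pics/{n}0.png",im[:,:,::-1])
E
```

```text
total 12
drwxr-xr-x  3 agent agent 4096 Dec  7 04:58 .
drwxr-xr-x 23 root  root  4096 Dec  7 04:58 ..
drwxr-xr-x  2 agent agent 4096 Dec  7 04:58 pics
{'t': 0.0, 'joint_positions': array([-1.40601139e+00,  3.42691085e-01,  1.52503197e+00, -9.75036759e-07,
        1.27538246e+00, -1.46025673e-01]), 'dq': array([-0.00038758, -0.00180971,  0.00192482,  0.00017086,  0.00055121,
        0.00115874]), 'joint_efforts': array([-2.58668239e-03, -4.31252074e+01, -2.44219744e+01,  7.16147362e-02,
        5.62680303e-02, -1.35671116e-04]), 'position': array([ 0.16050117, -0.49943413,  0.22605616]), 'eef_rot': array([[ 9.52085913e-01,  3.05830593e-01, -2.49090289e-04],
       [ 3.05830615e-01, -9.52084769e-01,  1.49221501e-03],
       [ 2.19209929e-04, -1.49689632e-03, -9.99998856e-01]]), 'ft_force': array([ 0.22921632,  0.02672954, -0.04967033]), 'wrist_torque': array([-0.04173936, -0.06389676, -0.00942736]), 'grip_width': 0.0920123386362916}
scene {'K': array([[403.57066579,   0.        , 254.8004729 ],
       [  0.        , 403.57066579, 189.3729747 ],
       [  0.        ,   0.        ,   1. 
[... 373 characters left out ...]
    ,   0.        ,   1.        ]]), 'k1': -0.13863444893138713, 'R': array([[ 1.76546574e-02, -9.99842644e-01,  1.73214446e-03],
       [-9.95834467e-01, -1.77388261e-02, -8.94373962e-02],
       [ 8.94540489e-02, -1.45942570e-04, -9.95990940e-01]]), 't': array([0.07961249, 0.58382636, 1.26463046])}
wrist {'K': array([[266.79952124,   0.        , 255.49635149],
       [  0.        , 266.79952124, 192.58599758],
       [  0.        ,   0.        ,   1.        ]]), 'k1': -0.05230546008634461, 'R': array([[ 0.3067187 , -0.95179772, -0.00217705],
       [-0.90956203, -0.29378046,  0.29392167],
       [-0.28039355, -0.08817112, -0.95582703]]), 't': array([-0.52335172, -0.03620081,  0.39098799])}
```

View pics/top0.png

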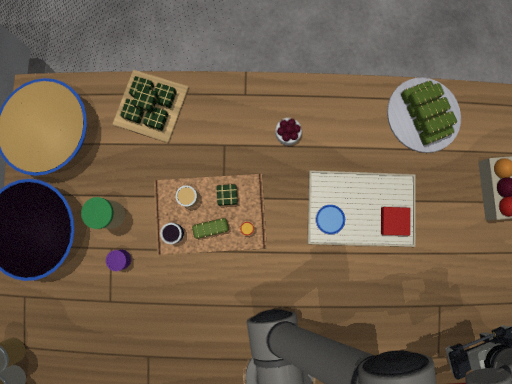

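View pics/scene0.png

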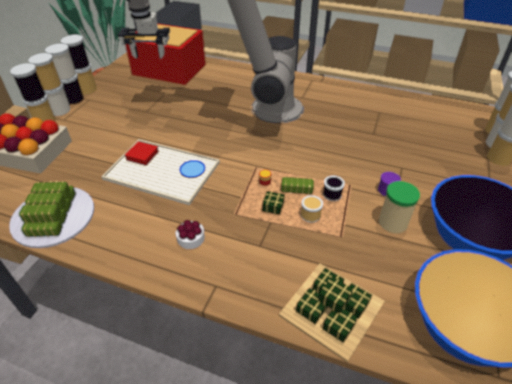

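View pics/wrist0.png

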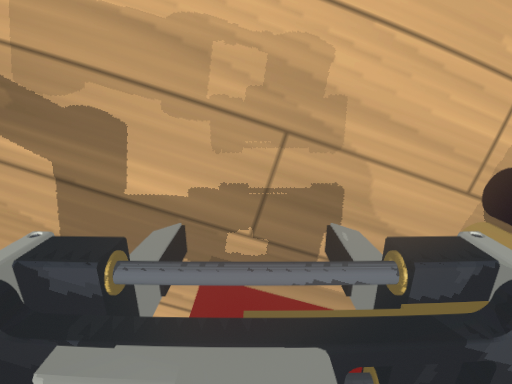

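```bash
cat > h.py <<'E'
import numpy as np, cv2
from plant import manip
def ray(ci,uv):
    uv=np.asarray(uv,float).reshape(-1,1,2)
    p=cv2.undistortPoints(uv,ci["K"],np.array([ci["k1"],0,0,0])).reshape(-1,2)
    d=np.c_[p,np.ones(len(p))]@ci["R"]; c=-ci["R"].T@ci["t"]
    return c,d
def px2w(ci,uv,z):
    c,d=ray(ci,uv); return c+d*((z-c[2])/d[:,2])[:,None]
def w2px(ci,X):
    X=np.asarray(X,float).reshape(-1,3)
    return cv2.projectPoints(X,cv2.Rodrigues(ci["R"])[0],ci["t"],ci["K"],np.array([ci["k1"],0,0,0]))[0].reshape(-1,2)
E
python3 - <<'E'
import cv2
im=cv2.imread('pics/top0.png')
c=im[160:260,145:275]; cv2.imwrite('pics/top0a.png',cv2.resize(c,None,fx=6,fy=6,interpolation=cv2.INTER_CUBIC))
c=im[160:260,300:425]; cv2.imwrite('pics/top0b.png',cv2.resize(c,None,fx=6,fy=6,interpolation=cv2.INTER_CUBIC))
E
```

```text
(no output)
```

View pics/top0a.png

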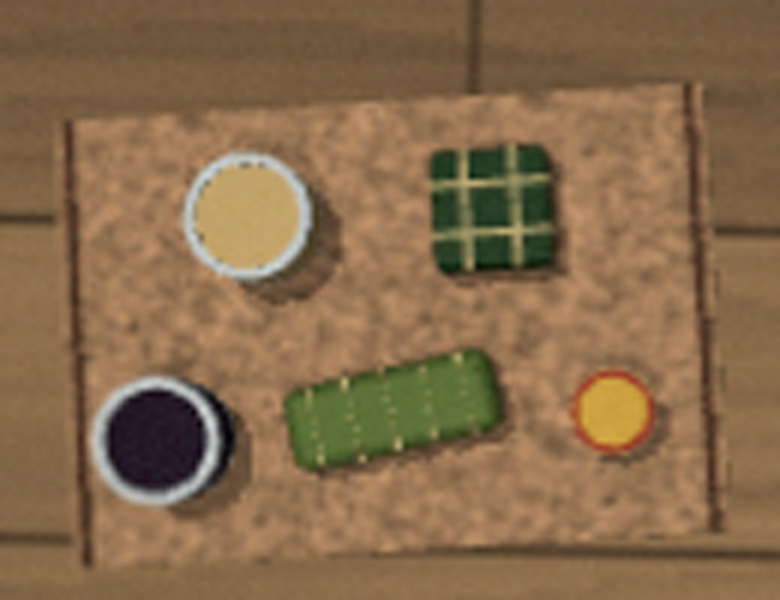

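View pics/top0b.png

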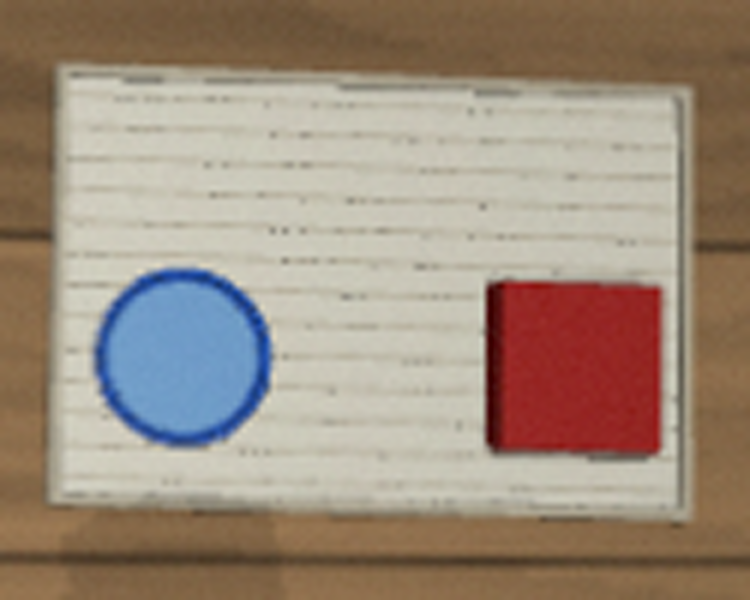

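```bash
cat > m.py <<'E'
from h import *
ci=manip.camera_info("top")
def cr(x,y,a): return [a+(x+.5)/6-.5, 160+(y+.5)/6-.5]
A=lambda *P:[cr(x,y,145) for x,y in P]
B=lambda *P:[cr(x,y,300) for x,y in P]
def quad(P,z):
    w=px2w(ci,P,z)[:,:2]; c=w.mean(0)
    print("c",c.round(4),"len",[round(float(np.linalg.norm(w[i]-w[(i+1)%4])),4) for i in range(4)],
     "ang",[round(float(np.degrees(np.arctan2(*(w[(i+1)%4]-w[i])[::-1]))),1) for i in range(4)])
    return c
def circ(P,z):
    (x,y),r=cv2.minEnclosingCircle(np.float32(P)); 
    w=px2w(ci,P,z)[:,:2]; c=w.mean(0); print("c",c.round(4),"d",(2*np.linalg.norm(w-c,axis=1)).round(4)); return c
print("cake");quad(A((430,152),(546,145),(555,265),(440,272)),.043)
print("dark");circ(A((93,441),(221,441),(157,377),(157,505)),.059)
print("pale");circ(A((184,216),(312,216),(248,152),(248,279)),.059)
print("roll");quad(A((284,392),(484,346),(503,424),(306,472)),.043)
print("tin");circ(A((571,411),(655,411),(613,369),(613,453)),.043)
print("riser");r=quad(B((499,280),(662,286),(660,454),(497,451)),.038)
print("dish");d=circ(B((95,357),(271,357),(183,267),(183,447)),.015)
print("tray");quad(B((58,63),(693,87),(690,521),(48,504)),.014)
v=d-r; print("mid",(r+d)/2,"dist",np.linalg.norm(v),"yaw of row (y axis)",np.degrees(np.arctan2(v[1],v[0])))
top=cv2.imread('pics/top0.png')
print("jar",px2w(ci,[[97,213]],.136),"bowl",px2w(ci,[[289,130]],.06))
E
python3 m.py
```

```text
cake
c [0.5738 0.1755] len [0.0606, 0.0628, 0.0598, 0.0629] ang [-85.5, -174.5, 94.5, 6.2]
dark
c [0.4499 0.344 ] d [0.0664 0.0663 0.0655 0.0654]
pale
c [0.5664 0.3005] d [0.0664 0.0663 0.0659 0.0653]
roll
c [0.4691 0.2242] len [0.1064, 0.0415, 0.1049, 0.0429] ang [-75.9, -165.0, 104.8, 17.0]
tin
c [0.47  0.111] d [0.0434 0.0434 0.0433 0.0433]
riser
c [ 0.4993 -0.3619] len [0.0895, 0.0891, 0.0891, 0.09] ang [-91.2, 178.8, 89.4, -0.9]
dish
c [ 0.5029 -0.1535] d [0.0943 0.0945 0.0957 0.0954]
tray
c [ 0.5387 -0.2591] len [0.3508, 0.2359, 0.3497, 0.235] ang [-90.9, 178.8, 89.0, -0.9]
mid [ 0.50107737 -0.25770593] dist 0.2084893938261103 yaw of row (y axis) 89.01580760121304
jar [[0.50396914 0.5506119  0.136     ]] bowl [[ 0.77800538 -0.01566581  0.06      ]]
```

```bash
cat > d.py <<'E'
import sys
from h import *
from scipy.spatial.transform import Rotation as Ro
s=manip.get_state(); R=s["eef_rot"]; p=s["position"]
print("t",round(s["t"],2),"p",p.round(4),"yaw",round(float(np.degrees(np.arctan2(R[1,0],R[0,0]))),2),"grip",round(float(s["grip_width"]),4),"F",s["ft_force"].round(1))
v=[float(x) for x in sys.argv[1:]]
for i in range(0,len(v),4):
    a=np.radians(v[i+3]); c,sn=np.cos(a),np.sin(a)
    T=np.array([[c,sn,0],[sn,-c,0],[0,0,-1.]])
    print(v[i:i+4],"->",(R.T@(np.array(v[i:i+3])-p)*100).round(2),Ro.from_matrix(R.T@T).as_rotvec().round(4))
E
python3 d.py 0.574 0.1755 0.18 5.2
```

```text
t 0.15 p [ 0.1605 -0.4995  0.2262] yaw 17.81 grip 0.0918 F [ 1.   0.  -0.7]
[0.574, 0.1755, 0.18, 5.2] -> [ 60.01 -51.62   4.69] [-1.1e-03 -1.0e-04  2.2e-01]
```

```bash
python3 -m inch '[[[60,-51.6,4.7],[0,0,0.22]],[[60,-51.6,4.7],[0,0,0.22]],[[60,-51.6,4.7],[0,0,0.22]],[[60,-51.6,4.7],[0,0,0.22]],[[60,-51.6,4.7],[0,0,0.22]]]' 1 30; python3 d.py 0.574 0.1755 0.18 5.2
```

```text
t: 0.78
position: [0.3242, -0.2321, 0.2081]
eef_rot: [[0.996, 0.09, 0.0], [0.09, -0.996, -0.0], [0.0, 0.0, -1.0]]
ft_force: [1.6, -0.4, -0.2]
grip_width: 0.0916
t 0.78 p [ 0.3242 -0.2321  0.2081] yaw 5.16 grip 0.0916 F [ 1.6 -0.4 -0.2]
[0.574, 0.1755, 0.18, 5.2] -> [ 28.55 -38.35   2.81] [ 0.0003 -0.0004 -0.0006]
```

```bash
python3 -m inch '[[[28.5,-38.3,2.8],[0,0,0]],[[28.5,-38.3,2.8],[0,0,0]],[[28.5,-38.3,2.8],[0,0,0]],[[28.5,-38.3,2.8],[0,0,0]],[[28.5,-38.3,2.8],[0,0,0]]]'; python3 d.py 0.574 0.1755 0.18 5.2
```

```text
t: 1.4
position: [0.4871, 0.0343, 0.1897]
eef_rot: [[0.996, 0.091, 0.0], [0.091, -0.996, -0.0], [0.0, 0.0, -1.0]]
ft_force: [0.4, -0.5, 0.0]
grip_width: 0.0918
t 1.4 p [0.4871 0.0343 0.1897] yaw 5.22 grip 0.0918 F [ 0.4 -0.5  0. ]
[0.574, 0.1755, 0.18, 5.2] -> [  9.94 -13.27   0.97] [ 0.0003 -0.0002  0.0003]
```

```bash
python3 -m inch '[[[9.9,-13.3,1],[0,0,0]],[[9.9,-13.3,1],[0,0,0]],[[9.9,-13.3,1],[0,0,0]],[[9.9,-13.3,1],[0,0,0]]]'; python3 d.py 0.574 0.1755 0.011 5.2
python3 - <<'E'
from h import *
np.save('ci1.npy',manip.camera_info("wrist"),allow_pickle=True)
cv2.imwrite('pics/w1.png',manip.grab_frame("wrist")[:,:,::-1])
E
```

```text
t: 1.9
position: [0.5732, 0.176, 0.1786]
eef_rot: [[0.996, 0.094, -0.001], [0.094, -0.996, 0.0], [-0.001, -0.0, -1.0]]
ft_force: [-0.8, -0.4, -0.0]
grip_width: 0.0919
t 1.9 p [0.5732 0.176  0.1786] yaw 5.4 grip 0.0919 F [-0.8 -0.4 -0. ]
[0.574, 0.1755, 0.011, 5.2] -> [ 0.1   0.06 16.76] [-0.0001  0.0011  0.0034]
```

View pics/w1.png

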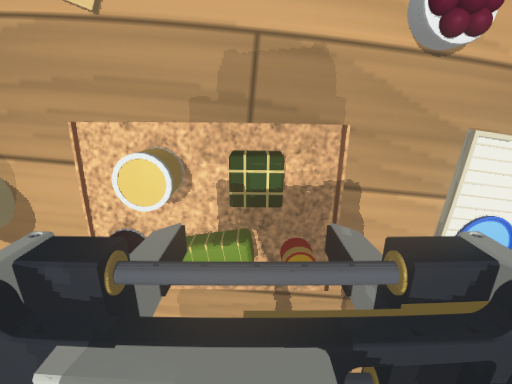

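Run:
```python
from h import *
ci=np.load('ci1.npy',allow_pickle=True).item()
im=cv2.imread('pics/w1.png')
print("cam",-ci["R"].T@ci["t"])
a=np.radians(5.2);c,s=np.cos(a),np.sin(a)
im=cv2.resize(im[120:260,100:360],None,fx=3,fy=3,interpolation=cv2.INTER_CUBIC)
for z,col in((.043,(0,0,255)),(.003,(255,0,0))):
    P=[[.5738+c*u-s*v,.1755+s*u+c*v,z] for u,v in((-.031,-.031),(.031,-.031),(.031,.031),(-.031,.031))]
    q=w2px(ci,P);print(q.round(1)); cv2.polylines(im,[np.int32((q-[100,120]+.5)*3-.5)],True,col,1)
t=np.linspace(0,6.28,60)
q=w2px(ci,np.c_[.5664+.032*np.cos(t),.3005+.032*np.sin(t),0*t+.059]);cv2.polylines(im,[np.int32((q-[100,120]+.5)*3-.5)],True,(0,0,255),1)
cv2.imwrite('pics/w1o.png',im)
```

```text
cam [0.65348983 0.18451399 0.33555739]
[[283.3 209.6]
 [285.3 157. ]
 [229.1 156.7]
 [230.4 209.4]]
[[280.3 198.8]
 [281.9 151.6]
 [232.2 151.4]
 [233.2 198.5]]
```

View pics/w1o.png

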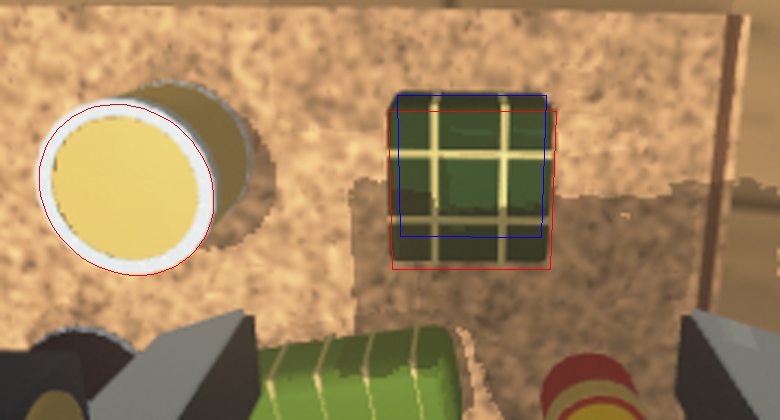

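```bash
python3 -m inch '[[[0.12,0.06,12],[0,0,0.003]],[[0.12,0.06,12],[0,0,0.003]],[[0.12,0.06,16.7],[0,0,0.003]],[[0.12,0.06,16.7],[0,0,0.003]],[[0.12,0.06,16.7],[0,0,0.003]]]'; python3 d.py 0.574 0.1755 0.011 5.2
```

```text
t: 2.58
position: [0.5753, 0.1726, 0.0149]
eef_rot: [[0.996, 0.087, 0.003], [0.087, -0.996, 0.0], [0.003, -0.0, -1.0]]
ft_force: [0.0, 0.3, -0.1]
grip_width: 0.0914
t 2.58 p [0.5753 0.1726 0.0149] yaw 4.98 grip 0.0914 F [ 0.   0.3 -0.1]
[0.574, 0.1755, 0.011, 5.2] -> [-0.1  -0.3   0.39] [-0.     -0.0027 -0.0038]
```

```bash
python3 -m inch '[[[0,0,0],[0,0,0]],[[0,0,0],[0,0,0]],[[0,0,0],[0,0,0]],[[0,0,0],[0,0,0]],[[0,0,0],[0,0,0]]]' -1 30; python3 d.py 0.574 0.1755 0.2 5.2
```

```text
t: 3.2
position: [0.5744, 0.1735, 0.0136]
eef_rot: [[0.996, 0.088, 0.001], [0.088, -0.996, 0.0], [0.001, -0.0, -1.0]]
ft_force: [-2.1, 1.4, 6.3]
grip_width: 0.0618
t 3.2 p [0.5744 0.1735 0.0136] yaw 5.03 grip 0.0618 F [-2.1  1.4  6.3]
[0.574, 0.1755, 0.2, 5.2] -> [-1.000e-02 -2.100e-01 -1.864e+01] [-0.0002 -0.001  -0.0029]
```

```bash
python3 -m inch '[[[0,0,-13],[0,0,0]],[[0,0,-13],[0,0,0]],[[0,0,-13],[0,0,0]]]'; python3 d.py 0.4993 -0.3625 0.15 -1
```

```text
t: 3.58
position: [0.5767, 0.1736, 0.1478]
eef_rot: [[0.996, 0.088, 0.009], [0.088, -0.996, 0.001], [0.009, -0.0, -1.0]]
ft_force: [-0.2, 0.1, -0.8]
grip_width: 0.062
t 3.58 p [0.5767 0.1736 0.1478] yaw 5.04 grip 0.062 F [-0.2  0.1 -0.8]
[0.4993, -0.3625, 0.15, -1.0] -> [-12.42  52.73  -0.36] [-0.001  -0.0094  0.1055]
```

```bash
python3 -m inch '[[[-12.3,52.7,0],[0,0,0.105]],[[-12.3,52.7,0],[0,0,0.105]],[[-12.3,52.7,0],[0,0,0.105]],[[-12.3,52.7,0],[0,0,0.105]],[[-12.3,52.7,0],[0,0,0.105]]]'; python3 d.py 0.4993 -0.3625 0.15 -1
```

```text
t: 4.2
position: [0.5287, -0.1378, 0.1414]
eef_rot: [[1.0, -0.017, -0.002], [-0.017, -1.0, 0.001], [-0.002, -0.001, -1.0]]
ft_force: [1.2, 0.6, -1.6]
grip_width: 0.0621
t 4.2 p [ 0.5287 -0.1378  0.1414] yaw -0.98 grip 0.0621 F [ 1.2  0.6 -1.6]
[0.4993, -0.3625, 0.15, -1.0] -> [-2.56 22.52 -0.87] [-0.0007  0.0023  0.0004]
```

```bash
python3 -m inch '[[[-2.5,22.4,-0.5],[0,0,0]],[[-2.5,22.4,-0.5],[0,0,0]],[[-2.5,22.4,-0.5],[0,0,0]],[[-2.5,22.4,-0.5],[0,0,0]],[[-2.5,22.4,-0.5],[0,0,0]]]'; python3 -m inch '[[[0,0,0],[0,0,0]]]'; python3 d.py 0.4993 -0.3625 0.055 -1
python3 - <<'E'
from h import *
np.save('ci2.npy',manip.camera_info("wrist"),allow_pickle=True)
cv2.imwrite('pics/w2.png',manip.grab_frame("wrist")[:,:,::-1])
cv2.imwrite('pics/t2.png',manip.grab_frame("top")[:,:,::-1])
E
```

```text
t: 4.82
position: [0.4996, -0.3622, 0.1458]
eef_rot: [[1.0, -0.021, -0.002], [-0.021, -1.0, 0.001], [-0.002, -0.001, -1.0]]
ft_force: [-0.1, 0.6, -1.5]
grip_width: 0.0618
t: 4.95
position: [0.5006, -0.3587, 0.1464]
eef_rot: [[1.0, -0.017, -0.002], [-0.017, -1.0, 0.002], [-0.002, -0.002, -1.0]]
ft_force: [0.5, -0.3, -1.3]
grip_width: 0.0619
t 4.95 p [ 0.5006 -0.3587  0.1464] yaw -0.99 grip 0.0619 F [ 0.5 -0.3 -1.3]
[0.4993, -0.3625, 0.055, -1.0] -> [-0.11  0.41  9.14] [-0.0022  0.0021  0.0001]
```

View pics/w2.png

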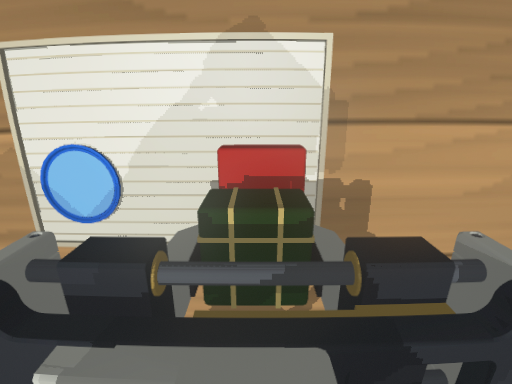

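```bash
python3 -m inch '[[[-0.1,0.35,5],[0,0,0]],[[-0.1,0.35,8.5],[0,0,0]],[[-0.1,0.35,8.5],[0,0,0]],[[-0.1,0.35,8.5],[0,0,0]]]'; python3 d.py 0.4993 -0.3625 0.055 -1
python3 - <<'E'
from h import *
ci=np.load('ci2.npy',allow_pickle=True).item()
print("riser back top edge", px2w(ci,[[218.5,147],[305,147]],.038).round(4))
print("dish", px2w(ci,[[40,185],[122,185],[80,144],[82,223]],.015).round(4), px2w(ci,[[40,185],[122,185],[80,144],[82,223]],.015).mean(0))
t=np.linspace(0,6.28,60);im=cv2.imread('pics/w2.png')
for P in (np.c_[.5029+.048*np.cos(t),-.1533+.048*np.sin(t),0*t+.015],np.array([[.5443-.09*0,-.318,.038],[.5443,-.408,.038]])):
    cv2.polylines(im,[np.int32(w2px(ci,P).round())],False,(0,255,255),1)
cv2.imwrite('pics/w2o.png',im)
E
```

```text
t: 5.55
position: [0.5012, -0.3632, 0.0645]
eef_rot: [[1.0, -0.016, 0.002], [-0.016, -1.0, -0.002], [0.002, 0.002, -1.0]]
ft_force: [0.6, -0.1, -1.0]
grip_width: 0.0619
t 5.55 p [ 0.5012 -0.3632  0.0645] yaw -0.92 grip 0.0619 F [ 0.6 -0.1 -1. ]
[0.4993, -0.3625, 0.055, -1.0] -> [-0.19 -0.07  0.95] [ 0.0016 -0.0017  0.0014]
riser back top edge [[ 0.547  -0.3214  0.038 ]
 [ 0.5457 -0.4071  0.038 ]]
dish [[ 0.5051 -0.1057  0.015 ]
 [ 0.5034 -0.2052  0.015 ]
 [ 0.5509 -0.1649  0.015 ]
 [ 0.4568 -0.1473  0.015 ]] [ 0.50406383 -0.15576914  0.015     ]
```

View pics/w2o.png

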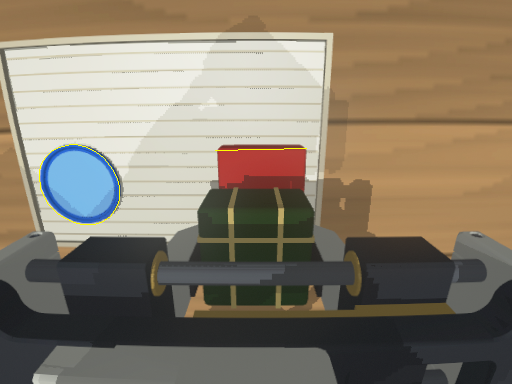

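```bash
python3 -m inch '[[[-0.1,-0.03,1.2],[0,0,0]],[[-0.1,-0.03,1.4],[0,0,0]],[[-0.1,-0.03,1.4],[0,0,0]],[[-0.1,-0.03,1.4],[0,0,0]]]'; python3 d.py 0.4998 -0.363 0.0485 -1
```

```text
t: 6.05
position: [0.4993, -0.3631, 0.0492]
eef_rot: [[1.0, -0.017, 0.0], [-0.017, -1.0, -0.0], [0.0, 0.0, -1.0]]
ft_force: [-0.3, -0.1, -1.6]
grip_width: 0.062
t 6.05 p [ 0.4993 -0.3631  0.0492] yaw -0.99 grip 0.062 F [-0.3 -0.1 -1.6]
[0.4998, -0.363, 0.0485, -1.0] -> [ 0.05 -0.01  0.07] [ 0.0005 -0.0004  0.0002]
```

```bash
python3 -m inch '[[[0.05,0,0.15],[0,0,0]],[[0.05,0,0.15],[0,0,0]],[[0.05,0,0.15],[0,0,0]]]'; python3 d.py 0.4998 -0.363 0.0485 -1
```

```text
t: 6.42
position: [0.4996, -0.3632, 0.0486]
eef_rot: [[1.0, -0.017, 0.0], [-0.017, -1.0, -0.001], [0.0, 0.001, -1.0]]
ft_force: [-3.0, 0.7, 6.9]
grip_width: 0.0619
t 6.42 p [ 0.4996 -0.3632  0.0486] yaw -0.98 grip 0.0619 F [-3.   0.7  6.9]
[0.4998, -0.363, 0.0485, -1.0] -> [ 0.02 -0.02  0.01] [ 0.0008 -0.0004  0.0003]
```

Contact (≈7 N). Release and rise.

```bash
python3 -m inch '[[[0,0,0],[0,0,0]],[[0,0,0],[0,0,0]],[[0,0,0],[0,0,0]],[[0,0,-7],[0,0,0]],[[0,0,-14],[0,0,0]]]' 1; python3 d.py 0.45 0.344 0.18 90
```

```text
t: 7.05
position: [0.4993, -0.3626, 0.1731]
eef_rot: [[1.0, -0.017, -0.002], [-0.017, -1.0, 0.001], [-0.002, -0.001, -1.0]]
ft_force: [0.4, -1.0, 0.2]
grip_width: 0.0916
t 7.05 p [ 0.4993 -0.3626  0.1731] yaw -0.99 grip 0.0916 F [ 0.4 -1.   0.2]
[0.45, 0.344, 0.18, 90.0] -> [ -6.15 -70.57  -0.59] [-2.200e-03  2.000e-04 -1.588e+00]
```

```bash
python3 -m inch '[[[-6.1,-70.5,-1],[0,0,-0.9]],[[-6.1,-70.5,-1],[0,0,-0.9]],[[-6.1,-70.5,-1],[0,0,-0.9]],[[-6.1,-70.5,-1],[0,0,-0.9]],[[-6.1,-70.5,-1],[0,0,-0.9]]]'; python3 d.py 0.45 0.344 0.18 90
python3 - <<'E'
from h import *
im=manip.grab_frame("top")[:,:,::-1]
cv2.imwrite('pics/t3.png',im); cv2.imwrite('pics/t3b.png',cv2.resize(im[160:260,300:425],None,fx=6,fy=6,interpolation=cv2.INTER_CUBIC))
E
```

```text
t: 7.68
position: [0.4778, -0.0493, 0.177]
eef_rot: [[0.631, 0.776, 0.001], [0.776, -0.631, -0.0], [0.0, 0.001, -1.0]]
ft_force: [1.0, 0.5, -0.3]
grip_width: 0.0917
t 7.67 p [ 0.4778 -0.0493  0.177 ] yaw 50.86 grip 0.0917 F [ 1.   0.5 -0.3]
[0.45, 0.344, 0.18, 90.0] -> [ 28.75 -26.98  -0.31] [ 8.00e-04 -1.00e-04 -6.83e-01]
```

View pics/t3b.png

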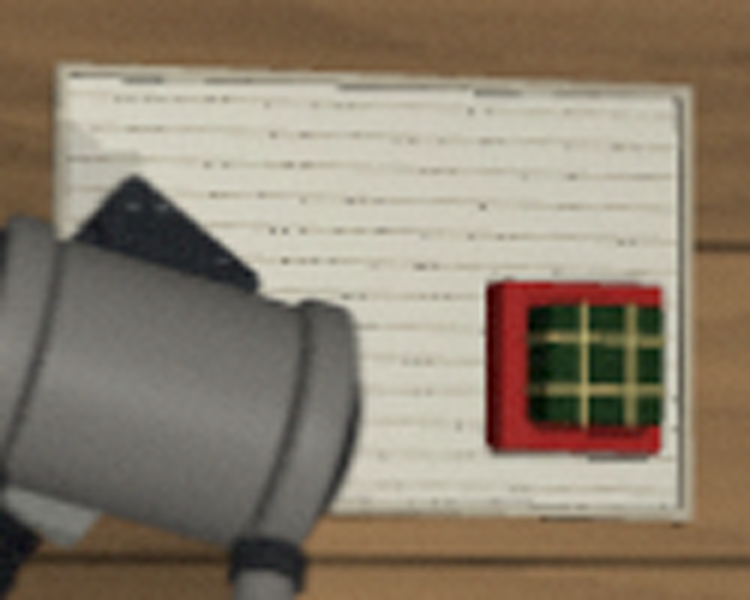

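```bash
cat > ov.py <<'E'
from h import *
ci=manip.camera_info("top")
def sq(cx,cy,yaw,lx,ly,z):
    a=np.radians(yaw);c,s=np.cos(a),np.sin(a)
    return [[cx+c*u-s*v,cy+s*u+c*v,z] for u,v in((-lx,-ly),(lx,-ly),(lx,ly),(-lx,ly))]
def circle(cx,cy,r,z):
    t=np.linspace(0,6.28,60); return np.c_[cx+r*np.cos(t),cy+r*np.sin(t),0*t+z]
def ov(src,dst,polys,x0=300,x1=425,y0=160,y1=260,f=6):
    im=cv2.resize(cv2.imread(src)[y0:y1,x0:x1],None,fx=f,fy=f,interpolation=cv2.INTER_CUBIC)
    for P in polys: cv2.polylines(im,[np.int32((w2px(ci,P)-[x0,y0]+.5)*f-.5)],True,(0,255,255),1)
    cv2.imwrite(dst,im)
E
python3 - <<'E'
from ov import *
ov('pics/t3.png','pics/t3o.png',[sq(.4993,-.3625,-1,.031,.031,.078),sq(.4993,-.3625,-1,.031,.031,.038),sq(.4993,-.3625,-1,.045,.045,.038),circle(.5029,-.153,.048,.015)])
E
python3 -m inch '[[[28.7,-27,-0.3],[0,0,-0.683]],[[28.7,-27,-0.3],[0,0,-0.683]],[[28.7,-27,-0.3],[0,0,-0.683]],[[28.7,-27,-0.3],[0,0,-0.683]],[[28.7,-27,-0.3],[0,0,-0.683]]]';python3 d.py 0.45 0.344 0.18 90
```

```text
t: 8.35
position: [0.4571, 0.2625, 0.1793]
eef_rot: [[0.004, 1.0, 0.001], [1.0, -0.004, -0.0], [-0.0, 0.001, -1.0]]
ft_force: [1.2, 0.3, 0.8]
grip_width: 0.0919
t 8.35 p [0.4571 0.2625 0.1793] yaw 89.76 grip 0.0919 F [1.2 0.3 0.8]
[0.45, 0.344, 0.18, 90.0] -> [ 8.15 -0.74 -0.07] [ 0.0007  0.     -0.0042]
```

View pics/t3o.png

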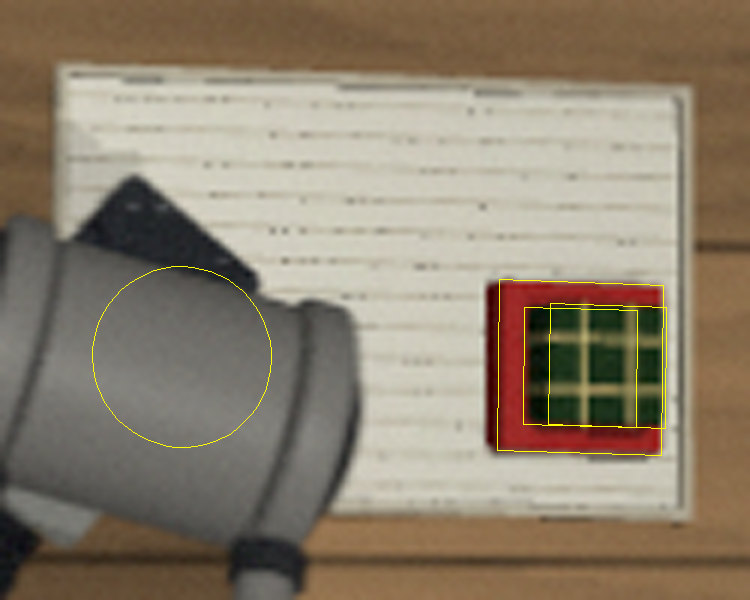

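```bash
python3 -m inch '[[[8.15,-0.74,0],[0,0,-0.004]],[[8.15,-0.74,0],[0,0,-0.004]],[[8.15,-0.74,8],[0,0,-0.004]],[[8.15,-0.74,8],[0,0,-0.004]],[[8.15,-0.74,8],[0,0,-0.004]]]';python3 d.py 0.45 0.344 0.021 90
python3 - <<'E'
from h import *
np.save('ci3.npy',manip.camera_info("wrist"),allow_pickle=True)
cv2.imwrite('pics/w3.png',manip.grab_frame("wrist")[:,:,::-1])
E
```

```text
t: 8.98
position: [0.4497, 0.3409, 0.0977]
eef_rot: [[0.002, 1.0, -0.003], [1.0, -0.002, -0.002], [-0.002, -0.003, -1.0]]
ft_force: [0.1, -1.1, -0.8]
grip_width: 0.0917
t 8.97 p [0.4497 0.3409 0.0977] yaw 89.89 grip 0.0917 F [ 0.1 -1.1 -0.8]
[0.45, 0.344, 0.021, 90.0] -> [0.33 0.06 7.67] [-0.0031  0.0022 -0.0019]
```

View pics/w3.png

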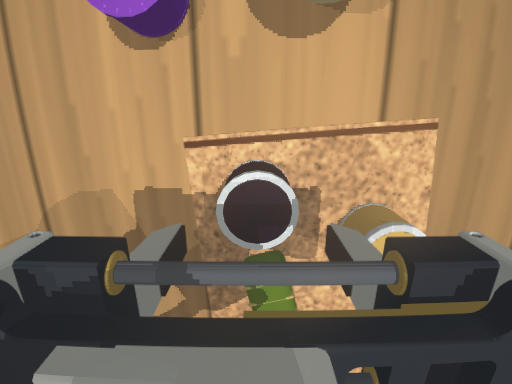

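```bash
python3 - <<'E'
from h import *
ci=np.load('ci3.npy',allow_pickle=True).item()
w=px2w(ci,[[216,211],[299,211],[257,171],[257,250]],.059);print(w.round(4),(w[0]+w[1])/2,(w[2]+w[3])/2)
E
python3 -m inch '[[[0.3,0.05,6],[0,0,0]],[[0.3,0.05,7.6],[0,0,0]],[[0.3,0.05,7.6],[0,0,0]],[[0.3,0.05,7.6],[0,0,0]]]';python3 d.py 0.45 0.344 0.021 90
```

```text
[[0.4192 0.3464 0.059 ]
 [0.4844 0.3464 0.059 ]
 [0.4514 0.3785 0.059 ]
 [0.4514 0.312  0.059 ]] [0.45179207 0.34644867 0.059     ] [0.45141034 0.34527581 0.059     ]
t: 9.52
position: [0.452, 0.3457, 0.0252]
eef_rot: [[0.001, 1.0, 0.003], [1.0, -0.001, 0.002], [0.002, 0.003, -1.0]]
ft_force: [0.5, -0.1, 0.3]
grip_width: 0.0917
t 9.53 p [0.452  0.3457 0.0252] yaw 89.93 grip 0.0917 F [ 0.5 -0.1  0.3]
[0.45, 0.344, 0.021, 90.0] -> [-0.17 -0.2   0.42] [ 0.003  -0.0016 -0.0012]
```

```bash
python3 -m inch '[[[0,0,0],[0,0,0]],[[0,0,0],[0,0,0]],[[0,0,0],[0,0,0]],[[0,0,0],[0,0,0]],[[0,0,0],[0,0,0]]]' -1 30; python3 d.py 0.45 0.344 0.021 90; python3 -m inch '[[[0,0,-13],[0,0,0]],[[0,0,-13],[0,0,0]],[[0,0,-13],[0,0,0]]]'; python3 d.py 0.5034 -0.1535 0.15 89
```

```text
t: 10.15
position: [0.4508, 0.3452, 0.0235]
eef_rot: [[0.001, 1.0, 0.0], [1.0, -0.001, 0.0], [0.0, 0.0, -1.0]]
ft_force: [0.0, -0.7, 3.9]
grip_width: 0.0635
t 10.15 p [0.4508 0.3452 0.0235] yaw 89.94 grip 0.0635 F [ 0.  -0.7  3.9]
[0.45, 0.344, 0.021, 90.0] -> [-0.12 -0.08  0.25] [ 0.0004 -0.0001 -0.001 ]
t: 10.52
position: [0.4529, 0.3465, 0.1578]
eef_rot: [[0.001, 1.0, 0.008], [1.0, -0.001, 0.005], [0.005, 0.008, -1.0]]
ft_force: [-0.0, -0.0, -2.0]
grip_width: 0.0635
t 10.53 p [0.4529 0.3465 0.1578] yaw 89.95 grip 0.0635 F [-0. -0. -2.]
[0.5034, -0.1535, 0.15, 89.0] -> [-50.     5.09   0.59] [ 0.0081 -0.0046  0.0166]
```

```bash
python3 -m inch '[[[-50,5.1,0],[0,0,0.0166]],[[-50,5.1,0],[0,0,0.0166]],[[-50,5.1,0],[0,0,0.0166]],[[-50,5.1,0],[0,0,0.0166]],[[-50,5.1,0],[0,0,0.0166]]]';python3 d.py 0.5035 -0.154 0.08 89
```

```text
t: 11.15
position: [0.4813, 0.0323, 0.1519]
eef_rot: [[0.017, 1.0, -0.002], [1.0, -0.017, 0.0], [0.0, -0.002, -1.0]]
ft_force: [0.8, -0.1, -2.0]
grip_width: 0.0633
t 11.15 p [0.4813 0.0323 0.1519] yaw 89.0 grip 0.0633 F [ 0.8 -0.1 -2. ]
[0.5035, -0.154, 0.08, 89.0] -> [-18.59   2.56   7.19] [-0.002  -0.0001  0.    ]
```

```bash
python3 -m inch '[[[-18.6,2.5,0],[0,0,0]],[[-18.6,2.5,0],[0,0,0]],[[-18.6,2.5,4],[0,0,0]],[[-18.6,2.5,7],[0,0,0]],[[-18.6,2.5,7],[0,0,0]]]';python3 -m inch '[[[0,0,0],[0,0,0]],[[0,0,0],[0,0,0]]]';python3 d.py 0.5035 -0.154 0.034 89
```

```text
t: 11.78
position: [0.5011, -0.1519, 0.0797]
eef_rot: [[0.02, 1.0, -0.008], [1.0, -0.02, 0.004], [0.003, -0.008, -1.0]]
ft_force: [-0.2, 0.7, -1.4]
grip_width: 0.0632
t: 12.02
position: [0.5046, -0.1515, 0.0846]
eef_rot: [[0.016, 1.0, 0.002], [1.0, -0.016, -0.001], [-0.001, 0.002, -1.0]]
ft_force: [0.6, -0.0, -1.7]
grip_width: 0.0637
t 12.03 p [ 0.5046 -0.1515  0.0846] yaw 89.08 grip 0.0637 F [ 0.6 -0.  -1.7]
[0.5035, -0.154, 0.034, 89.0] -> [-0.24 -0.12  5.06] [0.0022 0.001  0.0013]
```

```bash
python3 -m inch '[[[-0.25,-0.1,4],[0,0,0]],[[-0.25,-0.1,4.9],[0,0,0]],[[-0.25,-0.1,4.9],[0,0,0]],[[-0.25,-0.1,4.9],[0,0,0]],[[-0.25,-0.1,4.9],[0,0,0]]]';python3 d.py 0.5035 -0.154 0.0325 89
```

```text
t: 12.65
position: [0.5034, -0.1549, 0.0353]
eef_rot: [[0.017, 1.0, 0.002], [1.0, -0.017, -0.001], [-0.001, 0.002, -1.0]]
ft_force: [-0.9, 0.5, -1.9]
grip_width: 0.0636
t 12.65 p [ 0.5034 -0.1549  0.0353] yaw 89.0 grip 0.0636 F [-0.9  0.5 -1.9]
[0.5035, -0.154, 0.0325, 89.0] -> [0.09 0.   0.28] [ 0.0018  0.0009 -0.    ]
```

```bash
python3 -m inch '[[[0.08,0,0.3],[0,0,0]],[[0.08,0,0.3],[0,0,0]],[[0.08,0,0.3],[0,0,0]]]';python3 d.py 0.5035 -0.154 0.0325 89
```

```text
t: 13.02
position: [0.5034, -0.1543, 0.0324]
eef_rot: [[0.018, 1.0, 0.002], [1.0, -0.018, -0.001], [-0.001, 0.002, -1.0]]
ft_force: [-1.1, -0.2, 8.6]
grip_width: 0.0633
t 13.03 p [ 0.5034 -0.1543  0.0324] yaw 88.99 grip 0.0633 F [-1.1 -0.2  8.6]
[0.5035, -0.154, 0.0325, 89.0] -> [ 0.03  0.01 -0.01] [ 0.0019  0.0012 -0.0002]
```

Contact. Release, rise, back to the mat for the pale tub.

```bash
python3 -m inch '[[[0,0,0],[0,0,0]],[[0,0,0],[0,0,0]],[[0,0,0],[0,0,0]],[[0,0,-7],[0,0,0]],[[0,0,-12],[0,0,0]]]' 1; python3 d.py 0.567 0.301 0.15 90
```

```text
t: 13.65
position: [0.5024, -0.1537, 0.1521]
eef_rot: [[0.018, 1.0, -0.002], [1.0, -0.018, 0.001], [0.001, -0.002, -1.0]]
ft_force: [0.6, -0.1, 0.2]
grip_width: 0.0915
t 13.65 p [ 0.5024 -0.1537  0.1521] yaw 88.99 grip 0.0915 F [ 0.6 -0.1  0.2]
[0.567, 0.301, 0.15, 90.0] -> [45.58  5.65  0.23] [-0.0015 -0.0006 -0.0177]
```

```bash
python3 -m inch '[[[45.5,5.7,0],[0,0,-0.017]],[[45.5,5.7,0],[0,0,-0.017]],[[45.5,5.7,0],[0,0,-0.017]],[[45.5,5.7,0],[0,0,-0.017]],[[45.5,5.7,0],[0,0,-0.017]]]';python3 d.py 0.567 0.301 0.1 90
python3 - <<'E'
from h import *
cv2.imwrite('pics/t4.png',manip.grab_frame("top")[:,:,::-1])
from ov import *
ov('pics/t4.png','pics/t4o.png',[sq(.4993,-.3625,-1,.031,.031,.078),circle(.5035,-.154,.032,.068),circle(.5029,-.153,.048,.015)])
E
```

```text
t: 14.28
position: [0.5471, 0.1575, 0.1511]
eef_rot: [[0.001, 1.0, 0.0], [1.0, -0.001, -0.0], [-0.0, 0.0, -1.0]]
ft_force: [1.3, -1.1, -0.6]
grip_width: 0.0916
t 14.28 p [0.5471 0.1575 0.1511] yaw 89.96 grip 0.0916 F [ 1.3 -1.1 -0.6]
[0.567, 0.301, 0.1, 90.0] -> [14.35  1.98  5.11] [ 0.0001  0.0002 -0.0007]
```

View pics/t4o.png

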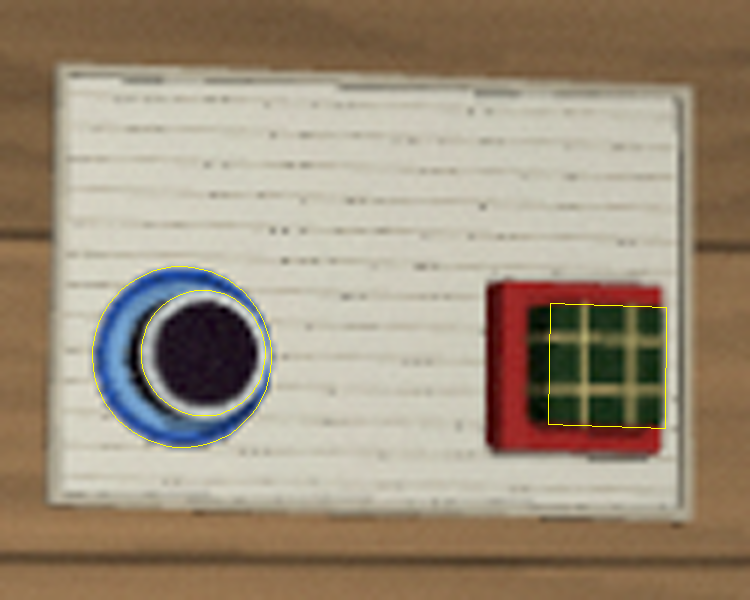

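```bash
python3 -m inch '[[[14.3,1.95,0],[0,0,0]],[[14.3,1.95,0],[0,0,0]],[[14.3,1.95,5],[0,0,0]],[[14.3,1.95,5],[0,0,0]],[[14.3,1.95,5],[0,0,0]]]';python3 -m inch '[[[0,0,0],[0,0,0]],[[0,0,0],[0,0,0]]]';python3 d.py 0.5672 0.301 0.021 90
python3 - <<'E'
from h import *
np.save('ci4.npy',manip.camera_info("wrist"),allow_pickle=True)
cv2.imwrite('pics/w4.png',manip.grab_frame("wrist")[:,:,::-1])
E
```

```text
t: 14.95
position: [0.5671, 0.2977, 0.102]
eef_rot: [[0.001, 1.0, 0.0], [1.0, -0.001, -0.0], [-0.0, 0.0, -1.0]]
ft_force: [0.3, -0.2, 0.2]
grip_width: 0.0917
t: 15.2
position: [0.5675, 0.2978, 0.1028]
eef_rot: [[0.002, 1.0, 0.002], [1.0, -0.002, 0.001], [0.001, 0.002, -1.0]]
ft_force: [-0.3, -0.3, 0.6]
grip_width: 0.0921
t 15.2 p [0.5675 0.2978 0.1028] yaw 89.9 grip 0.0921 F [-0.3 -0.3  0.6]
[0.5672, 0.301, 0.021, 90.0] -> [ 0.32 -0.05  8.18] [ 0.0024 -0.0007 -0.0018]
```

View pics/w4.png

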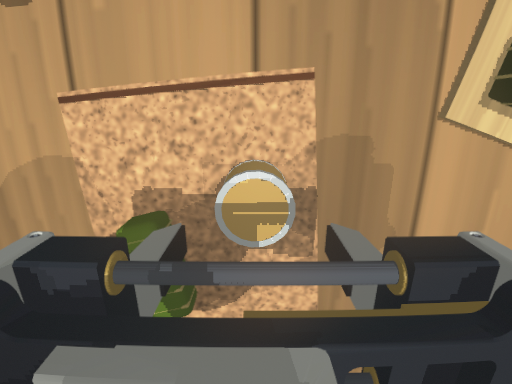

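```bash
python3 - <<'E'
from h import *
ci=np.load('ci4.npy',allow_pickle=True).item()
w=px2w(ci,[[215,210],[295.5,210],[255,171],[255,249]],.059);print(w.round(4),(w[0]+w[1])/2,(w[2]+w[3])/2)
E
python3 -m inch '[[[0.32,0,6],[0,0,0]],[[0.32,0,8],[0,0,0]],[[0.32,0,8],[0,0,0]],[[0.32,0,8],[0,0,0]]]';python3 d.py 0.567 0.301 0.021 90
```

```text
[[0.5358 0.3024 0.059 ]
 [0.6006 0.3023 0.059 ]
 [0.568  0.3343 0.059 ]
 [0.5679 0.2671 0.059 ]] [0.5681685  0.30231728 0.059     ] [0.56795033 0.30074557 0.059     ]
t: 15.75
position: [0.5677, 0.3019, 0.0228]
eef_rot: [[0.001, 1.0, 0.002], [1.0, -0.001, 0.001], [0.001, 0.002, -1.0]]
ft_force: [-0.2, 0.6, 0.2]
grip_width: 0.092
t 15.75 p [0.5677 0.3019 0.0228] yaw 89.95 grip 0.092 F [-0.2  0.6  0.2]
[0.567, 0.301, 0.021, 90.0] -> [-0.09 -0.07  0.18] [ 0.0024 -0.0009 -0.0009]
```

```bash
python3 -m inch '[[[0,0,0],[0,0,0]],[[0,0,0],[0,0,0]],[[0,0,0],[0,0,0]],[[0,0,0],[0,0,0]],[[0,0,0],[0,0,0]]]' -1 30; python3 -m inch '[[[0,0,-15],[0,0,0]],[[0,0,-15],[0,0,0]],[[0,0,-15],[0,0,0]]]'; python3 d.py 0.5014 -0.2585 0.15 89
```

```text
t: 16.38
position: [0.5668, 0.3017, 0.0216]
eef_rot: [[0.001, 1.0, 0.001], [1.0, -0.001, 0.0], [0.0, 0.001, -1.0]]
ft_force: [-1.5, -0.8, 3.6]
grip_width: 0.063
t: 16.75
position: [0.5679, 0.3023, 0.1752]
eef_rot: [[0.0, 1.0, 0.005], [1.0, -0.0, 0.002], [0.002, 0.005, -1.0]]
ft_force: [0.5, -0.6, -1.4]
grip_width: 0.0637
t 16.75 p [0.5679 0.3023 0.1752] yaw 89.97 grip 0.0637 F [ 0.5 -0.6 -1.4]
[0.5014, -0.2585, 0.15, 89.0] -> [-56.08  -6.64   2.37] [ 0.0054 -0.0021  0.017 ]
```

```bash
python3 -m inch '[[[-56,-6.6,1],[0,0,0.017]],[[-56,-6.6,1],[0,0,0.017]],[[-56,-6.6,1],[0,0,0.017]],[[-56,-6.6,1],[0,0,0.017]],[[-56,-6.6,1],[0,0,0.017]]]';python3 d.py 0.5014 -0.258 0.1 89
```

```text
t: 17.38
position: [0.5292, -0.0104, 0.1653]
eef_rot: [[0.017, 1.0, -0.0], [1.0, -0.017, -0.0], [-0.0, -0.0, -1.0]]
ft_force: [0.9, -0.2, -0.5]
grip_width: 0.0634
t 17.38 p [ 0.5292 -0.0104  0.1653] yaw 89.01 grip 0.0634 F [ 0.9 -0.2 -0.5]
[0.5014, -0.258, 0.1, 89.0] -> [-24.8   -2.35   6.53] [-0.0004  0.      0.0001]
```

```bash
python3 -m inch '[[[-24.8,-2.4,0],[0,0,0]],[[-24.8,-2.4,0],[0,0,0]],[[-24.8,-2.4,0],[0,0,0]],[[-24.8,-2.4,0],[0,0,0]],[[-24.8,-2.4,4],[0,0,0]]]';python3 -m inch '[[[0,0,0],[0,0,0]],[[0,0,0],[0,0,0]]]';python3 d.py 0.5014 -0.258 0.04 89
```

```text
t: 18.0
position: [0.5024, -0.262, 0.1273]
eef_rot: [[0.023, 1.0, 0.006], [1.0, -0.023, -0.005], [-0.005, 0.006, -1.0]]
ft_force: [0.7, 2.0, -1.6]
grip_width: 0.0634
t: 18.25
position: [0.502, -0.2556, 0.1264]
eef_rot: [[0.017, 1.0, 0.0], [1.0, -0.017, -0.0], [-0.0, 0.0, -1.0]]
ft_force: [-0.1, 0.4, -1.6]
grip_width: 0.0639
t 18.25 p [ 0.502  -0.2556  0.1264] yaw 89.04 grip 0.0639 F [-0.1  0.4 -1.6]
[0.5014, -0.258, 0.04, 89.0] -> [-0.24 -0.05  8.64] [0.0002 0.0001 0.0008]
```

```bash
python3 -m inch '[[[-0.24,-0.05,6],[0,0,0]],[[-0.24,-0.05,8.6],[0,0,0]],[[-0.24,-0.05,8.6],[0,0,0]],[[-0.24,-0.05,8.6],[0,0,0]],[[-0.24,-0.05,8.6],[0,0,0]]]';python3 d.py 0.5014 -0.258 0.0266 89
```

```text
t: 18.88
position: [0.5022, -0.259, 0.0417]
eef_rot: [[0.017, 1.0, 0.003], [1.0, -0.017, -0.002], [-0.002, 0.003, -1.0]]
ft_force: [-0.1, 0.4, -2.0]
grip_width: 0.0636
t 18.88 p [ 0.5022 -0.259   0.0417] yaw 89.02 grip 0.0636 F [-0.1  0.4 -2. ]
[0.5014, -0.258, 0.0266, 89.0] -> [ 0.11 -0.09  1.51] [0.0031 0.0022 0.0004]
```

```bash
python3 -m inch '[[[0.06,-0.05,1.2],[0,0,0]],[[0.06,-0.05,1.4],[0,0,0]],[[0.06,-0.05,1.55],[0,0,0]],[[0.06,-0.05,1.55],[0,0,0]]]';python3 d.py 0.5014 -0.258 0.0266 89
```

```text
t: 19.38
position: [0.5007, -0.258, 0.0264]
eef_rot: [[0.018, 1.0, 0.001], [1.0, -0.018, -0.001], [-0.001, 0.001, -1.0]]
ft_force: [-6.8, 4.3, 20.0]
grip_width: 0.0635
t 19.38 p [ 0.5007 -0.258   0.0264] yaw 88.99 grip 0.0635 F [-6.8  4.3 20. ]
[0.5014, -0.258, 0.0266, 89.0] -> [ 0.    0.07 -0.02] [ 0.0012  0.0008 -0.0002]
```

Contact. Ease off, release, rise, then the roll.

```bash
python3 -m inch '[[[0,0.05,-0.05],[0,0,0]],[[0,0.05,-0.08],[0,0,0]]]'; python3 d.py; python3 -m inch '[[[0,0,0],[0,0,0]],[[0,0,0],[0,0,0]],[[0,0,0],[0,0,0]],[[0,0,-7],[0,0,0]],[[0,0,-13],[0,0,0]]]' 1; python3 d.py 0.4695 0.2242 0.15 104.7
```

```text
t: 19.62
position: [0.5007, -0.258, 0.0265]
eef_rot: [[0.018, 1.0, 0.0], [1.0, -0.018, -0.001], [-0.001, 0.0, -1.0]]
ft_force: [-5.5, 1.5, 13.7]
grip_width: 0.0638
t 19.62 p [ 0.5007 -0.258   0.0265] yaw 88.99 grip 0.0638 F [-5.5  1.5 13.7]
t: 20.25
position: [0.5006, -0.2576, 0.1505]
eef_rot: [[0.018, 1.0, -0.002], [1.0, -0.018, 0.001], [0.001, -0.002, -1.0]]
ft_force: [-0.1, -0.5, -0.8]
grip_width: 0.0921
t 20.25 p [ 0.5006 -0.2576  0.1505] yaw 88.99 grip 0.0921 F [-0.1 -0.5 -0.8]
[0.4695, 0.2242, 0.15, 104.7] -> [48.12 -3.96  0.12] [-0.0018 -0.0016 -0.2742]
```

```bash
python3 -m inch '[[[48.1,-4,0],[0,0,-0.274]],[[48.1,-4,0],[0,0,-0.274]],[[48.1,-4,0],[0,0,-0.274]],[[48.1,-4,0],[0,0,-0.274]],[[48.1,-4,0],[0,0,-0.274]]]' 0.7;python3 d.py 0.4695 0.2242 0.1 104.7
python3 - <<'E'
from h import *
cv2.imwrite('pics/t5.png',manip.grab_frame("top")[:,:,::-1])
from ov import *
ov('pics/t5.png','pics/t5o.png',[circle(.5011,-.258,.032,.064),circle(.5035,-.154,.032,.068)])
E
```

```text
t: 20.88
position: [0.4803, 0.0558, 0.1499]
eef_rot: [[-0.253, 0.967, 0.0], [0.967, 0.253, -0.0], [-0.0, 0.0, -1.0]]
ft_force: [-0.0, -0.2, 0.4]
grip_width: 0.0783
t 20.88 p [0.4803 0.0558 0.1499] yaw 104.67 grip 0.0783 F [-0.  -0.2  0.4]
[0.4695, 0.2242, 0.1, 104.7] -> [16.57  3.22  4.99] [ 0.0004  0.0001 -0.0005]
```

View pics/t5o.png

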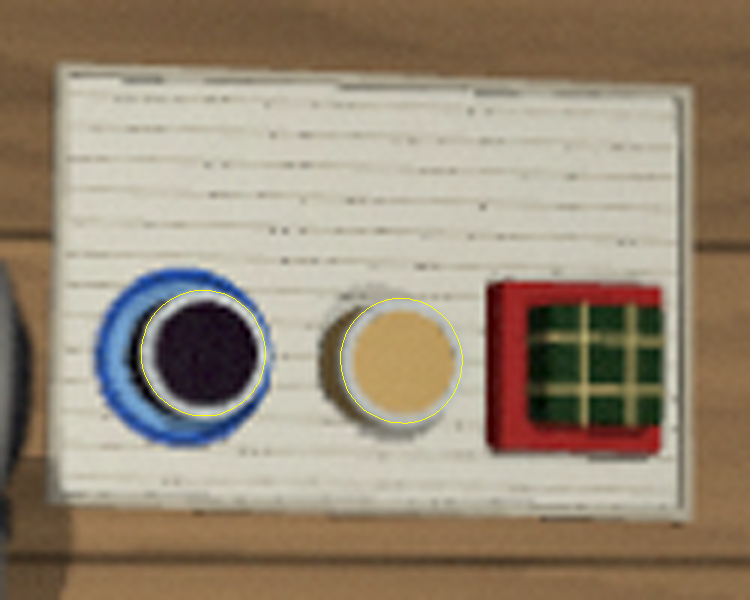

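```bash
python3 -m inch '[[[16.6,3.2,0],[0,0,0]],[[16.6,3.2,0],[0,0,0]],[[16.6,3.2,5],[0,0,0]],[[16.6,3.2,5],[0,0,0]],[[16.6,3.2,5],[0,0,0]]]';python3 -m inch '[[[0,0,0],[0,0,0]],[[0,0,0],[0,0,0]]]';python3 d.py 0.4695 0.2242 0.014 104.7
python3 - <<'E'
from h import *
np.save('ci5.npy',manip.camera_info("wrist"),allow_pickle=True)
cv2.imwrite('pics/w5.png',manip.grab_frame("wrist")[:,:,::-1])
from ov import sq
ci=np.load('ci5.npy',allow_pickle=True).item()
im=cv2.imread('pics/w5.png')
cv2.polylines(im,[np.int32(w2px(ci,sq(.4695,.2242,14.7,.022,.055,.043)).round())],True,(0,0,255),1)
cv2.imwrite('pics/w5o.png',im)
E
```

```text
t: 21.55
position: [0.4696, 0.2222, 0.0998]
eef_rot: [[-0.254, 0.967, -0.0], [0.967, 0.254, -0.001], [-0.0, -0.001, -1.0]]
ft_force: [-0.2, -0.6, 0.3]
grip_width: 0.0781
t: 21.8
position: [0.4704, 0.2217, 0.1009]
eef_rot: [[-0.252, 0.968, 0.002], [0.968, 0.252, 0.0], [-0.0, 0.002, -1.0]]
ft_force: [-0.4, -0.4, -0.8]
grip_width: 0.078
t 21.8 p [0.4704 0.2217 0.1009] yaw 104.59 grip 0.078 F [-0.4 -0.4 -0.8]
[0.4695, 0.2242, 0.014, 104.7] -> [ 0.26 -0.04  8.69] [ 0.002   0.0001 -0.0018]
```

View pics/w5o.png

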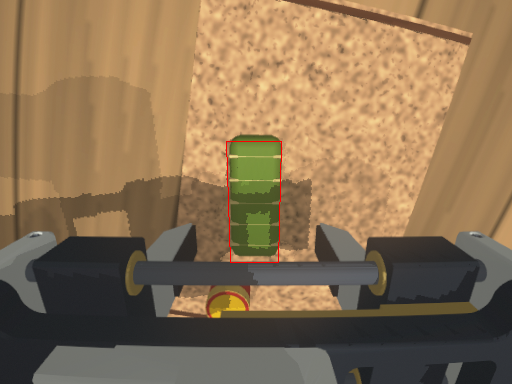

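```bash
python3 -m inch '[[[0.35,-0.04,6],[0,0,0]],[[0.35,-0.04,8.6],[0,0,0]],[[0.35,-0.04,8.6],[0,0,0]],[[0.35,-0.04,8.6],[0,0,0]],[[0.35,-0.04,8.6],[0,0,0]]]';python3 d.py 0.4695 0.225 0.014 104.7;  python3 -m inch '[[[0,0,0],[0,0,0]],[[0,0,0],[0,0,0]],[[0,0,0],[0,0,0]],[[0,0,0],[0,0,0]],[[0,0,0],[0,0,0]]]' -1 30
```

```text
t: 22.48
position: [0.4693, 0.2261, 0.0155]
eef_rot: [[-0.253, 0.967, 0.003], [0.967, 0.253, 0.001], [0.0, 0.003, -1.0]]
ft_force: [-0.1, -0.3, -0.3]
grip_width: 0.078
t 22.48 p [0.4693 0.2261 0.0155] yaw 104.68 grip 0.078 F [-0.1 -0.3 -0.3]
[0.4695, 0.225, 0.014, 104.7] -> [-0.11 -0.01  0.15] [ 0.003  -0.     -0.0003]
t: 23.1
position: [0.4682, 0.2259, 0.014]
eef_rot: [[-0.254, 0.967, 0.0], [0.967, 0.254, -0.0], [-0.0, 0.0, -1.0]]
ft_force: [-0.9, -0.3, 1.2]
grip_width: 0.044
```

```bash
python3 -m inch '[[[0,0,-7],[0,0,0]],[[0,0,-14],[0,0,0]],[[0,0,-14],[0,0,0]],[[0,0,-14],[0,0,0]]]'; python3 d.py 0.5955 -0.2596 0.15 89
```

```text
t: 23.6
position: [0.4682, 0.2259, 0.1541]
eef_rot: [[-0.254, 0.967, 0.001], [0.967, 0.254, 0.0], [-0.0, 0.001, -1.0]]
ft_force: [-0.1, -1.2, -2.8]
grip_width: 0.0434
t 23.6 p [0.4682 0.2259 0.1541] yaw 104.69 grip 0.0434 F [-0.1 -1.2 -2.8]
[0.5955, -0.2596, 0.15, 89.0] -> [-50.19   0.     0.41] [ 1.000e-03 -1.000e-04  2.738e-01]
```

```bash
python3 -m inch '[[[-50.2,0,0],[0,0,0.274]],[[-50.2,0,0],[0,0,0.274]],[[-50.2,0,0],[0,0,0.274]],[[-50.2,0,0],[0,0,0.274]],[[-50.2,0,0],[0,0,0.274]]]';python3 d.py 0.5955 -0.259 0.15 89
```

```text
t: 24.22
position: [0.5463, -0.0781, 0.151]
eef_rot: [[0.018, 1.0, -0.005], [1.0, -0.018, 0.001], [0.001, -0.005, -1.0]]
ft_force: [1.5, 1.4, -0.7]
grip_width: 0.044
t 24.23 p [ 0.5463 -0.0781  0.151 ] yaw 88.98 grip 0.044 F [ 1.5  1.4 -0.7]
[0.5955, -0.259, 0.15, 89.0] -> [-18.     5.24   0.05] [-0.0048 -0.0014 -0.0003]
```

```bash
python3 -m inch '[[[-18.1,5.1,0],[0,0,0]],[[-18.1,5.1,0],[0,0,0]],[[-18.1,5.1,0],[0,0,0]],[[-18.1,5.1,4],[0,0,0]],[[-18.1,5.1,4],[0,0,0]]]';python3 -m inch '[[[0,0,0],[0,0,0]],[[0,0,0],[0,0,0]]]';python3 d.py 0.5955 -0.259 0.03 89
python3 - <<'E'
from h import *
np.save('ci6.npy',manip.camera_info("wrist"),allow_pickle=True)
cv2.imwrite('pics/w6.png',manip.grab_frame("wrist")[:,:,::-1])
E
```

```text
t: 24.85
position: [0.5917, -0.257, 0.1074]
eef_rot: [[0.019, 1.0, -0.011], [1.0, -0.019, 0.007], [0.006, -0.011, -1.0]]
ft_force: [-0.6, 0.4, -1.2]
grip_width: 0.0435
t: 25.1
position: [0.5959, -0.2577, 0.1152]
eef_rot: [[0.016, 1.0, 0.002], [1.0, -0.016, -0.001], [-0.001, 0.002, -1.0]]
ft_force: [-0.2, 0.2, -1.2]
grip_width: 0.0438
t 25.1 p [ 0.5959 -0.2577  0.1152] yaw 89.06 grip 0.0438 F [-0.2  0.2 -1.2]
[0.5955, -0.259, 0.03, 89.0] -> [-0.12 -0.05  8.52] [0.0016 0.001  0.0011]
```

View pics/w6.png

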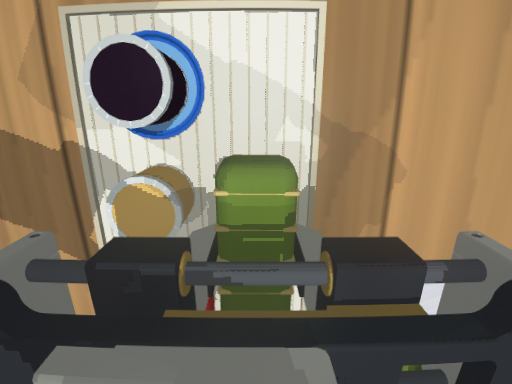

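```bash
python3 -m inch '[[[-0.1,0,6],[0,0,0]],[[-0.1,0,8.5],[0,0,0]],[[-0.1,0,8.5],[0,0,0]],[[-0.1,0,8.5],[0,0,0]],[[-0.1,0,8.5],[0,0,0]]]';python3 d.py 0.5955 -0.259 0.019 89
python3 - <<'E'
from h import *
ci=np.load('ci6.npy',allow_pickle=True).item()
print(px2w(ci,[[257,156]],.114),px2w(ci,[[257,156]],.13))
E
```

```text
t: 25.78
position: [0.5964, -0.2598, 0.0311]
eef_rot: [[0.017, 1.0, 0.003], [1.0, -0.017, -0.002], [-0.002, 0.003, -1.0]]
ft_force: [0.1, 0.6, -1.5]
grip_width: 0.044
t 25.77 p [ 0.5964 -0.2598  0.0311] yaw 89.0 grip 0.044 F [ 0.1  0.6 -1.5]
[0.5955, -0.259, 0.019, 89.0] -> [ 0.08 -0.09  1.21] [0.0033 0.0019 0.    ]
[[ 0.59833991 -0.20263153  0.114     ]] [[ 0.59825519 -0.20000091  0.13      ]]
```

```bash
python3 -m inch '[[[0.06,-0.06,1],[0,0,0]],[[0.06,-0.06,1.2],[0,0,0]],[[0.06,-0.06,1.2],[0,0,0]],[[0.06,-0.06,1.2],[0,0,0]]]';python3 d.py 0.5955 -0.259 0.019 89
```

```text
t: 26.28
position: [0.5953, -0.259, 0.0188]
eef_rot: [[0.018, 1.0, 0.002], [1.0, -0.018, -0.001], [-0.001, 0.002, -1.0]]
ft_force: [-2.4, 0.5, 11.3]
grip_width: 0.0437
t 26.27 p [ 0.5953 -0.259   0.0188] yaw 88.98 grip 0.0437 F [-2.4  0.5 11.3]
[0.5955, -0.259, 0.019, 89.0] -> [-0.    0.02 -0.02] [ 0.002   0.0011 -0.0004]
```

Contact. Open only part-way (≈64 mm) next to the golden tub, then rise.

```bash
python3 -m inch '[[[0,0,0],[0,0,0]],[[0,0,0],[0,0,0]],[[0,0,0],[0,0,0]],[[0,0,-7],[0,0,0]],[[0,0,-13],[0,0,0]]]' 0.4; python3 d.py 0.47 0.111 0.15 89
```

```text
t: 26.9
position: [0.5941, -0.2584, 0.1424]
eef_rot: [[0.018, 1.0, -0.002], [1.0, -0.018, 0.001], [0.001, -0.002, -1.0]]
ft_force: [0.2, -0.6, -0.8]
grip_width: 0.0641
t 26.9 p [ 0.5941 -0.2584  0.1424] yaw 88.99 grip 0.0641 F [ 0.2 -0.6 -0.8]
[0.47, 0.111, 0.15, 89.0] -> [ 36.72 -13.07  -0.7 ] [-0.0021 -0.0011 -0.0002]
```

```bash
python3 -m inch '[[[36.7,-13,-0.7],[0,0,0]],[[36.7,-13,-0.7],[0,0,0]],[[36.7,-13,-0.7],[0,0,0]],[[36.7,-13,-0.7],[0,0,0]],[[36.7,-13,-0.7],[0,0,0]]]' 0.6;python3 -m inch '[[[6,-2.2,0],[0,0,0]],[[6,-2.2,0],[0,0,0]],[[6,-2.2,0],[0,0,0]]]'; python3 d.py 0.47 0.111 0.1 89
python3 - <<'E'
from h import *
cv2.imwrite('pics/t6.png',manip.grab_frame("top")[:,:,::-1])
from ov import *
ov('pics/t6.png','pics/t6o.png',[circle(.5011,-.258,.032,.064),circle(.5035,-.154,.032,.068),sq(.595,-.2596,-1,.022,.055,.048)])
E
```

```text
t: 27.52
position: [0.4947, 0.0393, 0.1476]
eef_rot: [[0.018, 1.0, 0.0], [1.0, -0.018, -0.0], [-0.0, 0.0, -1.0]]
ft_force: [0.1, 0.4, 0.6]
grip_width: 0.0735
t: 27.9
position: [0.4749, 0.0979, 0.1476]
eef_rot: [[0.017, 1.0, 0.001], [1.0, -0.017, -0.0], [-0.0, 0.001, -1.0]]
ft_force: [-0.9, 0.6, -0.3]
grip_width: 0.0735
t 27.9 p [0.4749 0.0979 0.1476] yaw 89.05 grip 0.0735 F [-0.9  0.6 -0.3]
[0.47, 0.111, 0.1, 89.0] -> [ 1.31 -0.51  4.76] [0.0006 0.0005 0.0009]
```

View pics/t6o.png

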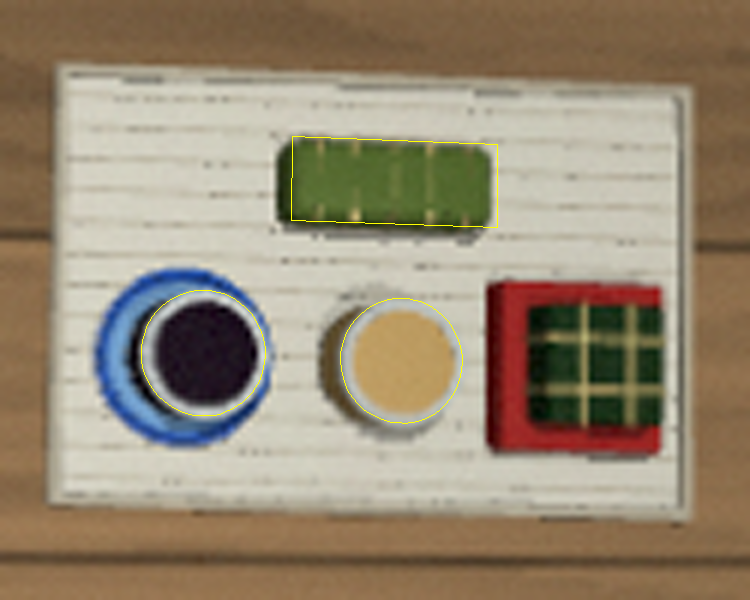

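```bash
python3 -m inch '[[[1.3,-0.5,4],[0,0,0]],[[1.3,-0.5,4.7],[0,0,0]],[[1.3,-0.5,4.7],[0,0,0]],[[1.3,-0.5,4.7],[0,0,0]]]';python3 d.py 0.47 0.111 0.013 89
python3 - <<'E'
from h import *
np.save('ci7.npy',manip.camera_info("wrist"),allow_pickle=True)
cv2.imwrite('pics/w7.png',manip.grab_frame("wrist")[:,:,::-1])
E
```

```text
t: 28.45
position: [0.4709, 0.1104, 0.1015]
eef_rot: [[0.019, 1.0, 0.002], [1.0, -0.019, -0.0], [-0.0, 0.002, -1.0]]
ft_force: [-0.0, 0.0, -0.6]
grip_width: 0.0736
t 28.45 p [0.4709 0.1104 0.1015] yaw 88.93 grip 0.0736 F [-0.   0.  -0.6]
[0.47, 0.111, 0.013, 89.0] -> [ 0.06 -0.11  8.85] [ 0.002   0.     -0.0013]
```

View pics/w7.png

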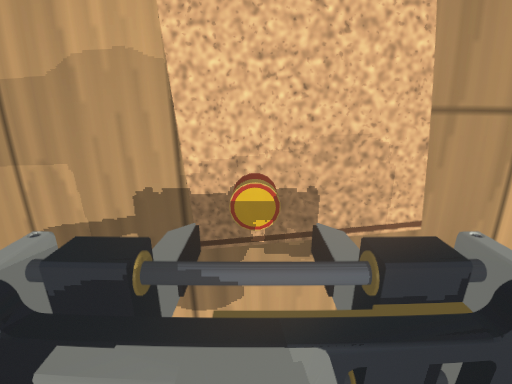

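```bash
python3 - <<'E'
from h import *
ci=np.load('ci7.npy',allow_pickle=True).item()
w=px2w(ci,[[230.5,206.5],[280,206.5],[255,183],[255,230]],.043);print(w.round(4))
E
python3 -m inch '[[[0.1,-0.05,6],[0,0,0]],[[0.1,-0.05,8.7],[0,0,0]],[[0.1,-0.05,8.7],[0,0,0]],[[0.1,-0.05,8.7],[0,0,0]],[[0.1,-0.05,8.7],[0,0,0]]]';python3 d.py 0.47 0.111 0.013 89
```

```text
[[0.4503 0.1129 0.043 ]
 [0.4928 0.1121 0.043 ]
 [0.4717 0.1334 0.043 ]
 [0.4709 0.0904 0.043 ]]
t: 29.12
position: [0.4705, 0.1122, 0.0151]
eef_rot: [[0.018, 1.0, 0.003], [1.0, -0.018, 0.0], [0.0, 0.003, -1.0]]
ft_force: [0.5, 0.5, 0.5]
grip_width: 0.0732
t 29.12 p [0.4705 0.1122 0.0151] yaw 88.99 grip 0.0732 F [0.5 0.5 0.5]
[0.47, 0.111, 0.013, 89.0] -> [-0.12 -0.05  0.21] [ 0.0032 -0.0002 -0.0002]
```

```bash
python3 -m inch '[[[0,0,0],[0,0,0]],[[0,0,0],[0,0,0]],[[0,0,0],[0,0,0]],[[0,0,0],[0,0,0]],[[0,0,0],[0,0,0]]]' -1 25; python3 -m inch '[[[0,0,-7],[0,0,0]],[[0,0,-17],[0,0,0]],[[0,0,-17],[0,0,0]],[[0,0,-17],[0,0,0]]]'; python3 d.py 0.4998 -0.3625 0.18 89
```

```text
t: 29.75
position: [0.4694, 0.1121, 0.0136]
eef_rot: [[0.018, 1.0, 0.0], [1.0, -0.018, -0.0], [-0.0, 0.0, -1.0]]
ft_force: [0.1, -0.3, 2.5]
grip_width: 0.0437
t: 30.25
position: [0.4711, 0.1123, 0.1867]
eef_rot: [[0.018, 1.0, 0.007], [1.0, -0.018, 0.0], [0.001, 0.007, -1.0]]
ft_force: [0.0, 0.2, -2.4]
grip_width: 0.0438
t 30.25 p [0.4711 0.1123 0.1867] yaw 89.0 grip 0.0438 F [ 0.   0.2 -2.4]
[0.4998, -0.3625, 0.18, 89.0] -> [-47.42   3.7    0.67] [ 0.007  -0.0006 -0.0001]
```

```bash
python3 -m inch '[[[-47.4,3.7,0],[0,0,0]],[[-47.4,3.7,0],[0,0,0]],[[-47.4,3.7,0],[0,0,0]],[[-47.4,3.7,0],[0,0,0]],[[-47.4,3.7,0],[0,0,0]]]';python3 d.py 0.4998 -0.3628 0.15 89
```

```text
t: 30.88
position: [0.4872, -0.2014, 0.1816]
eef_rot: [[0.018, 1.0, -0.003], [1.0, -0.018, 0.002], [0.002, -0.003, -1.0]]
ft_force: [1.2, 1.0, -1.5]
grip_width: 0.0433
t 30.88 p [ 0.4872 -0.2014  0.1816] yaw 88.98 grip 0.0433 F [ 1.2  1.  -1.5]
[0.4998, -0.3628, 0.15, 89.0] -> [-16.12   1.56   3.13] [-0.0027 -0.0017 -0.0003]
```

```bash
python3 -m inch '[[[-16.2,1.5,0],[0,0,0]],[[-16.2,1.5,0],[0,0,0]],[[-16.2,1.5,3],[0,0,0]],[[-16.2,1.5,3],[0,0,0]],[[-16.2,1.5,3],[0,0,0]]]';python3 -m inch '[[[0,0,0],[0,0,0]],[[0,0,0],[0,0,0]],[[0,0,0],[0,0,0]]]';python3 d.py 0.4998 -0.3628 0.1 89
python3 - <<'E'
from h import *
np.save('ci8.npy',manip.camera_info("wrist"),allow_pickle=True)
cv2.imwrite('pics/w8.png',manip.grab_frame("wrist")[:,:,::-1])
E
```

```text
t: 31.5
position: [0.4998, -0.3609, 0.1523]
eef_rot: [[0.018, 1.0, -0.002], [1.0, -0.018, 0.002], [0.002, -0.002, -1.0]]
ft_force: [0.4, 0.9, -1.4]
grip_width: 0.0432
t: 31.88
position: [0.5006, -0.3616, 0.1543]
eef_rot: [[0.017, 1.0, 0.001], [1.0, -0.017, -0.001], [-0.001, 0.001, -1.0]]
ft_force: [0.8, 0.0, -1.7]
grip_width: 0.0434
t 31.88 p [ 0.5006 -0.3616  0.1543] yaw 89.04 grip 0.0434 F [ 0.8  0.  -1.7]
[0.4998, -0.3628, 0.1, 89.0] -> [-0.12 -0.09  5.43] [0.0008 0.0008 0.0008]
```

View pics/w8.png

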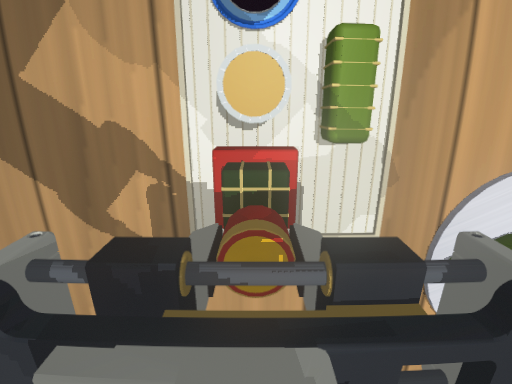

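```bash
python3 -m inch '[[[-0.12,-0.06,4],[0,0,0]],[[-0.12,-0.06,5.4],[0,0,0]],[[-0.12,-0.06,5.4],[0,0,0]],[[-0.12,-0.06,5.4],[0,0,0]],[[-0.12,-0.06,5.4],[0,0,0]]]';python3 d.py 0.4998 -0.3628 0.0886 89
```

```text
t: 32.55
position: [0.5002, -0.3637, 0.1009]
eef_rot: [[0.018, 1.0, 0.002], [1.0, -0.018, -0.002], [-0.002, 0.002, -1.0]]
ft_force: [0.0, 0.1, -2.9]
grip_width: 0.0437
t 32.55 p [ 0.5002 -0.3637  0.1009] yaw 88.99 grip 0.0437 F [ 0.   0.1 -2.9]
[0.4998, -0.3628, 0.0886, 89.0] -> [ 0.09 -0.05  1.22] [ 0.0016  0.0016 -0.0001]
```

```bash
python3 -m inch '[[[0.04,0,1],[0,0,0]],[[0.04,0,1.15],[0,0,0]],[[0.04,0,1.2],[0,0,0]],[[0.04,0,1.2],[0,0,0]]]';python3 d.py 0.4998 -0.3628 0.0886 89
```

```text
t: 33.05
position: [0.4999, -0.363, 0.0886]
eef_rot: [[0.018, 1.0, 0.001], [1.0, -0.018, -0.001], [-0.001, 0.001, -1.0]]
ft_force: [-1.2, 1.5, 6.0]
grip_width: 0.0434
t 33.05 p [ 0.4999 -0.363   0.0886] yaw 88.99 grip 0.0434 F [-1.2  1.5  6. ]
[0.4998, -0.3628, 0.0886, 89.0] -> [ 0.02 -0.01  0.  ] [ 0.0009  0.0009 -0.0002]
```

```bash
python3 -m inch '[[[0,0,0],[0,0,0]],[[0,0,0],[0,0,0]],[[0,0,0],[0,0,0]],[[0,0,-6],[0,0,0]],[[0,0,-12],[0,0,0]]]' 0.7; python3 -m inch '[[[31,-4,0],[0,0,0]],[[31,-4,0],[0,0,0]],[[31,-4,0],[0,0,0]],[[31,-4,0],[0,0,0]],[[31,-4,0],[0,0,0]]]'
python3 -m inch '[[[12,0,0],[0,0,0]],[[12,0,0],[0,0,0]],[[12,0,0],[0,0,0]],[[12,0,0],[0,0,0]]]'
python3 - <<'E'
from h import *
cv2.imwrite('pics/t9.png',manip.grab_frame("top")[:,:,::-1])
s=manip.grab_frame("scene")[:,:,::-1]
cv2.imwrite('pics/s9.png',s);cv2.imwrite('pics/s9z.png',cv2.resize(s[110:260,90:250],None,fx=4,fy=4,interpolation=cv2.INTER_CUBIC))
from ov import *
ov('pics/t9.png','pics/t9o.png',[circle(.4998,-.3625,.022,.118),circle(.5011,-.258,.032,.064),circle(.5035,-.154,.032,.068),sq(.595,-.2596,-1,.022,.055,.048)])
E
```

```text
t: 33.67
position: [0.4993, -0.3626, 0.2082]
eef_rot: [[0.018, 1.0, -0.001], [1.0, -0.018, 0.001], [0.001, -0.002, -1.0]]
ft_force: [1.0, -1.5, 0.1]
grip_width: 0.0778
t: 34.3
position: [0.4647, -0.0504, 0.2077]
eef_rot: [[0.018, 1.0, 0.001], [1.0, -0.018, -0.0], [-0.0, 0.001, -1.0]]
ft_force: [1.0, -0.7, -0.2]
grip_width: 0.0782
t: 34.8
position: [0.4672, 0.0675, 0.2075]
eef_rot: [[0.017, 1.0, -0.0], [1.0, -0.017, -0.001], [-0.001, -0.0, -1.0]]
ft_force: [0.3, -0.1, -0.5]
grip_width: 0.0781
```

View pics/t9o.png

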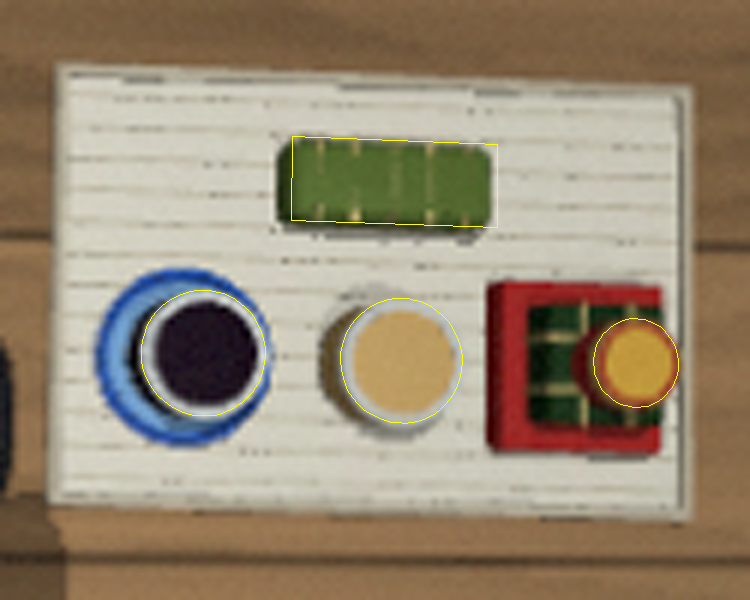

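View pics/s9z.png

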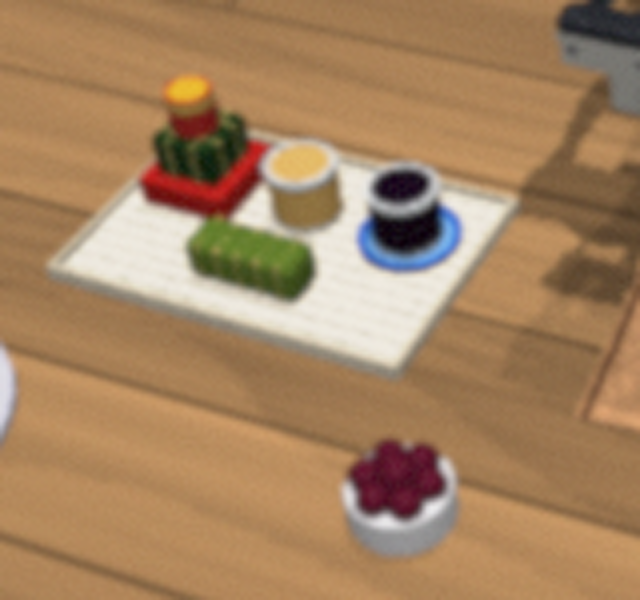

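View pics/t9.png

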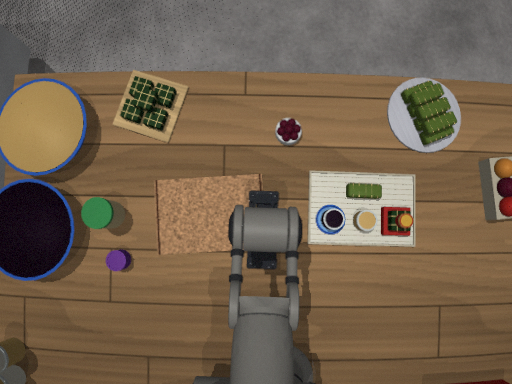

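```bash
python3 -c "
from plant import manip
print(manip.sign_off())"
```

```text
the job is handed in; nothing more can be done
None
```

The gift tray is laid out as asked and handed in at about 35 s of robot time. I placed the goods in the order asked:

1. The square cake is on the red stand.
2. The black-rice tub is in the blue dish.
3. The golden tub is midway between stand and dish.
4. The roll is behind the golden tub, parallel to the row, at a planned 4 cm gap.
5. The red tin is on the centre of the cake.

**Placement:** In the last top and scene pictures everything stands upright. Each piece lies within about 1–2 mm of its intended outline, and the cake is squared with the stand. The roll's visible outline sits about 1–2 mm toward the dish, though its rounded ends blur that reading.

**Bystanders and contact:** The plum bowl and jar are at the same pixels as in the first picture. The gripper is open and clear of the tray. The highest force I saw on setting a piece down was about 21 N, for the golden tub.

**Disagreement:** The wrist and top cameras differed by about 1.5–2.5 mm. I worked from values between the two.

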